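Close a tin in the bench lid press

TASK

One of the two flat tins still has its push-in lid standing proud of the rim. Because it is full and its lid is loose, slide that tin over the table without lifting or tipping it, into the open side of the lid press until it rests against both white jaws of the stop, then swing the press lever all the way down to its stop so that the press seats the lid, and bring the lever back up to rest. Leave that tin standing in the press, against the jaws, and do not disturb the other two tins or the ramekin.

Things in the scene. Friction and masses are not known exactly. Their poses are not given: they have to be found in the camera images.
- tin: The tin to close: plain steel round tin, 86 mm diameter, 40 mm high, 0.4 to 0.8 kg, loose on the table. Origin: centre of its underside; z up. Its push-in lid (73 mm diameter flange, 4 mm thick) stands proud, so at the start the lid's flat top is 50 to 52 mm above the table; seated it is 44 mm above.
- tin_lid (a joint): How far the lid of that tin has been pushed in, m: 0 to 0.002 at the start (standing proud), 0.008 = fully seated. It is a stiff friction fit (about 12 N) and stays where it is pushed.
- tin_closed: The other tin, the same make and size (86 mm diameter, 44 mm high over its lid), with its lid already seated; loose. To be left alone. Origin: centre of its underside.
- press: Metal bench lid press bolted to the table. Origin = point press_home; z up. Its open side, where the tin goes in, and the lever's downward swing face its -x axis. U-shaped foot 8 mm high: its toes lie at y = +-74 to +-100 mm and reach to x = -38 mm, bare table between them, so the tin slides in along +x. Pedestal x 80 to 140, y +-50, 82 mm high. With the lever up the space over the stop is open.
- press_home (a point): Point on the table top where the origin of the tin comes to lie when the tin rests against both jaws of the V stop (two white nylon jaws 34 mm high, at 45 degrees to either side of press +x, 43 mm from this point). Axes as those of press.
- lever_hinge (a point): Centre of the lever's hinge: 100 mm behind press_home (press +x), 72 mm above the table; the hinge line runs along the press's y axis.
- lever_grip (a point): Centre of the lever's black cross grip: round bar, 24 mm diameter, 112 mm long, along the press's y axis, between two side bars, 230 mm from the hinge line; it can be pinched from above or pushed over and down from behind with the fingers. At rest it is 0.30 m above the table, at the stop 72 mm above the table and 130 mm in front (press -x) of press_home.
- lever (a joint): Lever angle, rad: 0 = upright at rest (leaning 7 degrees forward), 1.45 = at its lower stop, bars level. Sprung: it swings back to 0 when let go. About 5 to 12 N at the grip presses it down, the most in the last few degrees, where the presser disc under its bridge meets the lid.
- ramekin: White ramekin, 69 mm diameter, 34 mm high; loose, to be left alone. Origin: centre of its underside.
- tall_tin: Narrower, taller plain steel tin without a push-in lid, 75 mm diameter, 58 mm high; loose, to be left alone. Origin: centre of its underside.

How it is judged:
By the outcome, as a careful person would: the job done as asked, in the order asked, and still so for the second after the job is handed in, with the robot touching nothing.
It also fails if it takes over 72 s, if anything falls off the work surface, if the arm or the gripper's body presses on something with over 40 N, if the wrist force passes 120 N, or if a joint passes its speed limit or range.

ROBOT

A 7-joint arm with a two-finger parallel gripper is mounted at the origin on a cart in front of the work surface, level with it; the furniture and walls round the work are solid. World frame = base frame: x ahead of the robot, y to its left, z up, the work surface at z = 0. Lengths are in m, angles in rad, forces in N, time in s.
With the tool pointing down it reaches from about 0.35 to 0.775 m from the base axis. Payload 3.1 kg.
Tool frame: the origin (TCP) lies midway between the tips of the shut fingers; the grasp point (between the pads) lies 19 mm behind it; z points along the fingers, y is the line along which they close (so a half turn about z gives the same grasp; the last joint's range is limited). The gripper opens to 85 mm and grips with 20 to 120 N. Pads are 22 mm wide; open, the fingers measure 114 mm over their backs; the gripper's body (76 mm by 85 mm) begins 54 mm behind the grasp point. The pads swing forward as they close: fully open they stand 13 mm farther back than shut.
Start: joints at [1.257, 0.311, 0.014, 1.512, -0.004, 1.319, -0.027], TCP at [0.148, -0.53, 0.231] pointing down, gripper open.
Joint ranges: [-2.7, 2.7], [-0.3, 1.91], [-1.27, 1.3], [0.12, 2.57], [-1.44, 4.58], [0.2, 2.03], [-3.05, 3.05]. Speed limits (rad/s): [2.79, 2.79, 3.14, 3.14, 3.14, 3.14, 3.14].

INTERFACE

Orientations are given as a rotation vector (axis times angle).
In Python, from rig import bot, vision, boxes_of, cut_out gives the robot as it stands.
- The arm moves only by the tool apply_moves, never from a script. Its argument "plan" is a list of rows, each a list of 4 numbers: the shift along the tool's x, y, z in m, then the turn about the tool's z in rad. A call has 1 to 10 rows; each row shifts and turns the commanded pose from where the row before left it, along the tool's axes as they then stand; what a row does not reach is not made up. A row lasts 1/8 s, in which the tool goes at most 62.5 mm and 10.7 degrees, less where a joint would pass 70% of its speed; a pose out of reach is approached as far as the arm can. A call with a gripper value outside its range is refused whole. "gripper" is the opening, from -1 (shut) to 1 (fully open), set as the call begins (left out, the last holds). The fingers move at their own pace and stop on an object; "newtons" is the grip in N (left out, the last holds). Time passes only in rows, so rows that do not move let the fingers close. It gives the time, the measured TCP pose, the force, the opening and the grip force at its end, in the units of the state.
- bot.observe(): the state, without advancing time (a new reading comes with each control period).
- vision.get_image(name): name is "side" or "top"; returns a dict with "color" (400x640x3 uint8, blue, green, red), "intrinsics" (3x3 intrinsics, pixels), "cam_to_world" (4x4, takes a point from camera to world coordinates). Camera axes: x right, y down, z forward; pixel columns grow to the right and rows downward; lengths in m; the calibration is good to about 2 mm. A picture is of the moment at which its call begins. There is no depth.
- bot.sign_off(): hands the job in; it is judged then, once.
Trained networks look in a picture, given as the dict that the camera call returned (one of the last four; its "shot" number tells which), for a name from the list of things; names that differ only in an ending like _2 or _b are one class to them, and where a whole thing is asked for, a point or a joint stands for the part that bears it (a point fixed in the world has none). Each returns a list of dicts, best first, with "confidence" (0 to 1); they miss things now and then, are a little off and sometimes report something else, mostly with a low value. They report only what shows in the picture. A call takes as long as a camera call.
- boxes_of(thing, picture): "position" ([column, row] in pixels, amid what is visible of it).
- cut_out(thing, picture): "region" (400x640 bool, what is visible of it) and "position" ([column, row] in pixels, amid what is visible of it).
The state is a dict: "clock": time; "q": joint angles; "qd": joint speeds; "joint_efforts": joint torques, N m; "tcp_pos": TCP position; "tool_rot": TCP orientation; "ft_force": force on the tool from outside, world axes, zero at the start; "moment": the same for the moment, N m; "width": finger opening in m; "grasp_force": force on a finger pad.
Only numpy, scipy, OpenCV 4.12 (cv2) and the standard library are available. Lean on these libraries where they do the work, as an engineer would, in place of code of your own. Each camera call takes 0.05 s, during which the arm holds its last target. There are 200 camera calls.

## Working session

There is one attempt and no reset: what is moved stays moved. The work goes in short steps, Python scripts to look and compute and a tool call to move; the robot and the scene stay as the last step left them, time stands still between calls to the robot, and variables do not carry over. Pictures are saved under pics/ and viewed, at most 10 in all, crops included, and the job is handed in when it is done.

Besides the shell and the picture viewer there is one more tool, called after "Call:" as name(argument=value, ...), one argument or row to a line, values as JSON. apply_moves: Moves the arm, as the interface text tells. Its arguments: {"type":"object","properties":{"plan":{"type":"array"},"gripper":{"type":"number"},"newtons":{"type":"number"}},"required":["plan"]}

```bash
mkdir -p pics
cat > h.py <<'E'
import numpy as np,cv2
from rig import bot,vision,boxes_of,cut_out
def ray(p,uv,z):
    K=p["intrinsics"];T=p["cam_to_world"]
    d=T[:3,:3]@np.linalg.solve(K,[uv[0],uv[1],1.]);o=T[:3,3]
    return o+d*(z-o[2])/d[2]
def proj(p,X):
    T=np.linalg.inv(p["cam_to_world"]);c=T[:3,:3]@np.asarray(X)+T[:3,3];c=p["intrinsics"]@c
    return c[:2]/c[2]
E
python3 - <<'E'
from h import *
s=bot.observe();print({k:np.round(v,3) for k,v in s.items()})
for n in("side","top"):
    p=vision.get_image(n);cv2.imwrite(f"pics/{n}0.png",p["color"]);print(n,np.round(p["cam_to_world"],2).tolist())
    for t,z in(("tin",.05),("tin_closed",.044),("press",.05),("lever_grip",.3),("ramekin",.034),("tall_tin",.058)):
        for d in boxes_of(t,p)[:3]: print(t,np.round(d["confidence"],2),np.round(d["position"]),np.round(ray(p,d["position"],z),3))
E
```

```text
{'clock': np.float64(0.0), 'q': array([ 1.257,  0.312,  0.014,  1.513, -0.004,  1.319, -0.027]), 'qd': array([ 0.   , -0.   ,  0.   , -0.001, -0.   ,  0.003, -0.001]), 'joint_efforts': array([-0.0000e+00, -3.7992e+01,  1.4600e-01, -2.3059e+01,  1.2000e-02,
        1.4000e-02, -0.0000e+00]), 'tcp_pos': array([ 0.147, -0.529,  0.23 ]), 'tool_rot': array([-3.11e+00, -4.25e-01,  1.00e-03]), 'ft_force': array([-0.218, -0.191, -0.894]), 'moment': array([-0.016,  0.041,  0.038]), 'grasp_force': np.float64(0.0), 'width': np.float64(0.085)}
side [[-0.97, -0.1, 0.22, 0.31], [-0.24, 0.37, -0.9, 1.0], [0.01, -0.92, -0.38, 0.59], [0.0, 0.0, 0.0, 1.0]]
tin 0.77 [265. 281.] [0.616 0.251 0.05 ]
tin_closed 0.96 [322. 287.] [0.48  0.229 0.044]
press 0.93 [318. 206.] [ 0.606 -0.236  0.05 ]
lever_grip 0.65 [319. 176.] [0.506 0.171 0.3  ]
ramekin 0.79 [378. 263.] [0.362 0.068 0.034]
ramekin 0.67 [319. 209.] [ 0.603 -0.244  0.034]
tall_tin 0.79 [261. 338.] [0.55  0.444 0.058]
top [[-0.01, -1.0, 0.06, 0.43], [-1.0, 0.01, -0.01, 0.1], [0.01, -0.07, -1.0, 1.46], [0.0, 0.0, 0.0, 1.0]]
tin 0.9 [270. 156.] [0.635 0.202 0.05 ]
tin_closed 0.66 [269. 206.] [0.492 0.203 0.044]
press 0.65 [411. 174.] [ 0.583 -0.197  0.05 ]
lever_grip 0.56 [424. 164.] [ 0.577 -0.175  0.3  ]
ramekin 0.55 [325. 248.] [0.373 0.047 0.034]
tall_tin 0.58 [199. 180.] [0.567 0.399 0.058]
tall_tin 0.48 [269. 156.] [0.632 0.204 0.058]
```

Run:
```python
import cv2,numpy as np
a=cv2.imread("pics/side0.png")[130:380,180:500];b=cv2.imread("pics/top0.png")[90:290,160:480]
cv2.imwrite("pics/a.png",cv2.resize(a,None,fx=2.4,fy=2.4,interpolation=cv2.INTER_CUBIC));cv2.imwrite("pics/b.png",cv2.resize(b,None,fx=2.5,fy=2.5,interpolation=cv2.INTER_CUBIC))
```

```text
(no output)
```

View pics/a.png

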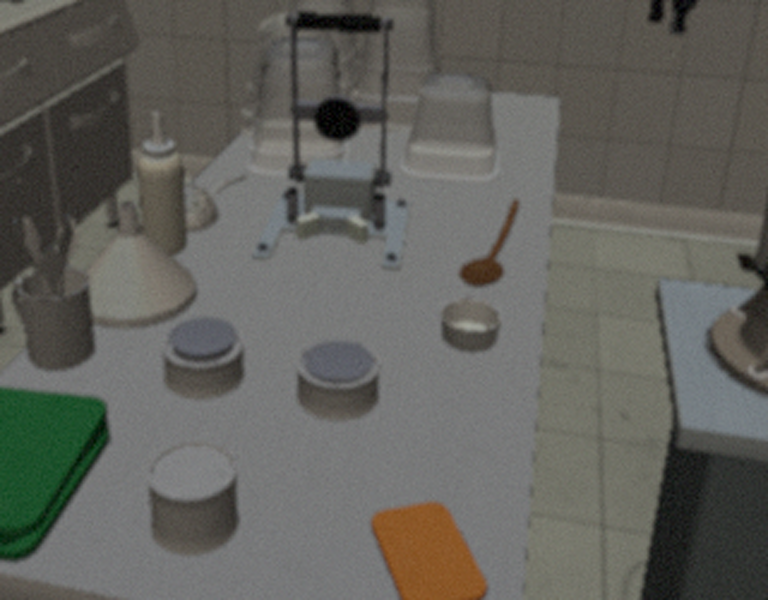

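View pics/b.png

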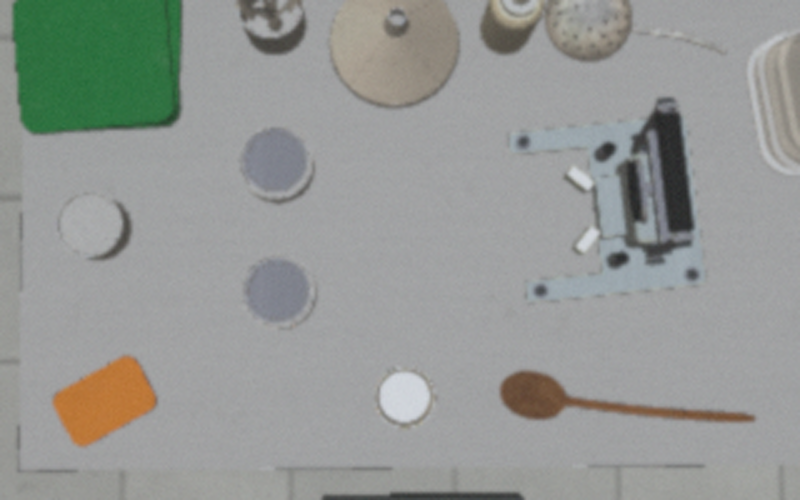

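The side view shows the proud lid on the left tin (about pixel 265,275, further from the robot). In the top view that is the upper tin at about (270,155). The press opens to the image left, with toe ends at about (364,147) and (371,207).

```bash
cat >> h.py <<'E'
from scipy.spatial.transform import Rotation as R
def tool(): 
    s=bot.observe();return s,R.from_rotvec(s["tool_rot"]).as_matrix()
def plan(tgt,yaw_y=None):
    "tool-frame shift to world target; turn so that tool y lies along world angle yaw_y (mod pi)"
    s,M=tool();d=M.T@(np.asarray(tgt)-s["tcp_pos"]);out="shift "+str(np.round(d,3))
    if yaw_y is not None:
        a=np.arctan2(M[1,1],M[0,1]);t=-(yaw_y-a);t=(t+np.pi/2)%np.pi-np.pi/2;out+=f" turn {t:.3f}"
    return out
E
python3 - <<'E'
from h import *
p=vision.get_image("top")
g=lambda x,y:(x/2.5+160-.3,y/2.5+90-.3)
A=[((511,131),(-38,100)),((511,153),(-38,74)),((527,281),(-38,-74)),((529,302),(-38,-100))]
W=np.array([ray(p,g(*a),.008)[:2] for a,_ in A]);P=np.array([b for _,b in A])/1000
Rm,_=R.align_vectors(np.c_[W-W.mean(0),0*W[:,0]],np.c_[P-P.mean(0),0*P[:,0]])
M=Rm.as_matrix()[:2,:2];h=W.mean(0)-M@P.mean(0);print("home",h,"ex",M[:,0],"ey",M[:,1]);print("res",np.round((W-h-P@M.T)*1000,1))
print("jaws(press)",[M.T@(ray(p,g(*c),.034)[:2]-h) for c in((580,179),(587,240))])
d=cut_out("tin",p)
for q in d[:2]:
    m=q["region"].astype(np.uint8);c,r=cv2.minEnclosingCircle(cv2.findNonZero(m));print(q["confidence"],c,r,ray(p,c,.045))
print("lid",ray(p,g(275,160),.051)); print("closed",ray(p,g(278,289),.044))
ps=vision.get_image("side")
print("grip side",[proj(ps,np.r_[h+.072*M[:,0],.3])],proj(p,np.r_[h+.072*M[:,0],.3]))
s,T=tool();print(T.round(3))
E
```

```text
home [ 0.58377467 -0.11646401] ex [ 0.09829779 -0.99515705] ey [0.99515705 0.09829779]
res [[ 0.6 -1.3]
 [ 0.6  1.6]
 [-1.4 -0.5]
 [ 0.2  0.1]]
jaws(press) [array([0.03214501, 0.03321641]), array([ 0.03208808, -0.0370646 ])]
0.88 (270.0128173828125, 154.55128479003906) 16.06076431274414 [0.63911544 0.20114221 0.045     ]
lid [0.64063823 0.20161039 0.051     ]
closed [0.49556484 0.19879951 0.044     ]
grip side [array([319.66337652, 138.82018846])] [429.95815174 158.29438819]
[[ 0.963  0.269 -0.   ]
 [ 0.269 -0.963 -0.   ]
 [-0.     0.    -1.   ]]<stdin>:6: UserWarning: Optimal rotation is not uniquely or poorly defined for the given sets of vectors.
```

Call:
apply_moves(
  plan=[
    [0.032, -0.0175, -0.009, 0],
    [0.032, -0.0175, -0.009, 0],
    [0.032, -0.0175, -0.009, 0],
    [0.032, -0.0175, -0.009, 0],
    [0.032, -0.0175, -0.009, 0],
    [0.032, -0.0175, -0.009, 0],
    [0.032, -0.0175, -0.009, 0],
    [0.032, -0.0175, -0.009, 0],
    [0.032, -0.0175, -0.009, 0],
  ],
  gripper=0.41,
)

```text
clock: 1.98
tcp_pos: [0.3836, -0.2999, 0.3128]
tool_rot: [3.112, 0.425, 0.0]
ft_force: [-0.4, -0.7, 0.2]
width: 0.0599
grasp_force: 0.0
```

Call:
apply_moves(
  plan=[
    [0.017, -0.036, 0, 0],
    [0.017, -0.036, 0, 0],
    [0.017, -0.036, 0, 0],
    [0.017, -0.036, 0, 0],
    [0.017, -0.036, 0, 0],
    [0.017, -0.036, 0, 0],
    [0.017, -0.036, 0, 0],
    [0.017, -0.036, 0, 0],
    [0.017, -0.036, 0, 0],
  ],
)

```text
clock: 3.1
tcp_pos: [0.4433, 0.0536, 0.3125]
tool_rot: [3.112, 0.425, 0.001]
ft_force: [1.7, 0.8, -0.6]
width: 0.0602
grasp_force: 0.0
```

Call:
apply_moves(
  plan=[
    [0, 0, 0, -0.16],
    [0, 0, 0, -0.16],
    [0, 0, 0, -0.16],
    [0, 0, 0, -0.16],
    [0, 0, 0, -0.16],
    [0, 0, 0, -0.16],
    [0, 0, 0, -0.16],
  ],
)

```text
clock: 3.98
tcp_pos: [0.4432, 0.0524, 0.3124]
tool_rot: [2.406, 2.02, 0.0]
ft_force: [-0.3, -0.2, 0.2]
width: 0.0603
grasp_force: 0.0
```

Run:
```python
from h import *
s,M=tool();print(s["clock"],s["tcp_pos"].round(4),s["width"],s["q"].round(2),M.round(3));print(plan([.652,.266,.2],-.178))
```

```text
3.975 [0.4432 0.0524 0.3124] 0.060325503936067816 [ 0.43  0.1  -0.64  1.59  0.06  1.47 -0.39] [[ 0.173  0.985  0.   ]
 [ 0.985 -0.173 -0.   ]
 [-0.     0.    -1.   ]]
shift [0.247 0.169 0.112] turn 0.004
```

Call:
apply_moves(
  plan=[
    [0.031, 0.021, 0.014, 0],
    [0.031, 0.021, 0.014, 0],
    [0.031, 0.021, 0.014, 0],
    [0.031, 0.021, 0.014, 0],
    [0.031, 0.021, 0.014, 0],
    [0.031, 0.021, 0.014, 0],
    [0.031, 0.021, 0.014, 0],
    [0.031, 0.021, 0.014, 0],
    [0, 0, 0, 0],
  ],
)

```text
clock: 5.1
tcp_pos: [0.6519, 0.2686, 0.1964]
tool_rot: [-2.406, -2.015, 0.007]
ft_force: [-1.1, 0.3, 0.0]
width: 0.0603
grasp_force: 0.0
```

Call:
apply_moves(
  plan=[
    [0, 0, 0.03, 0],
    [0, 0, 0.03, 0],
    [0, 0, 0.03, 0],
    [0, 0, 0.02, 0],
    [0, 0, 0, 0],
  ],
)

```text
clock: 5.72
tcp_pos: [0.6517, 0.2651, 0.0889]
tool_rot: [-2.411, -2.013, 0.006]
ft_force: [0.2, 0.2, 0.2]
width: 0.0601
grasp_force: 0.0
```

Run:
```python
from h import *
s,M=tool();print(s["tcp_pos"].round(4),s["ft_force"])
p=vision.get_image("side");cv2.imwrite("pics/c.png",cv2.resize(p["color"][200:380,180:420],None,fx=3,fy=3,interpolation=cv2.INTER_CUBIC))
p=vision.get_image("top");cv2.imwrite("pics/d.png",cv2.resize(p["color"][90:250,160:440],None,fx=2.5,fy=2.5,interpolation=cv2.INTER_CUBIC))
for q in cut_out("tin",p)[:2]: print(q["confidence"],q["position"])
```

```text
[0.6517 0.2651 0.0889] [0.22877127 0.20324607 0.20304637]
0.59 [277.6, 145.8]
```

View pics/c.png

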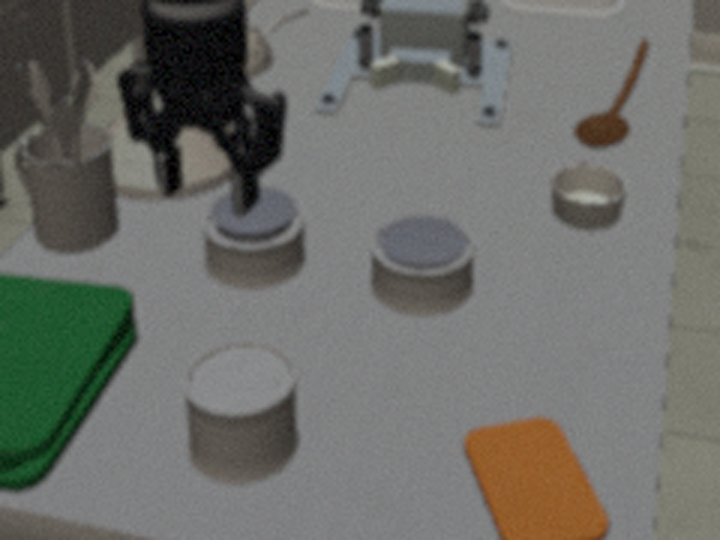

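The view shows both fingers spread above the tin's camera side: the right tip is at crop (243,210), about full-image (261,270). I'll check that against the projection.

Run:
```python
from h import *
p=vision.get_image("side");s,M=tool();t=s["tcp_pos"]
for sg in(-1,1): 
    a=t+sg*.035*M[:,1]+[0,0,.006];print(proj(p,a))
print(M.round(3), plan([.652,.265,.012],-.178))
```

```text
[259.3630039  268.64852436]
[234.0880539  261.82071611]
[[ 0.178  0.984  0.003]
 [ 0.984 -0.178  0.002]
 [ 0.002  0.003 -1.   ]] shift [-0.003 -0.001  0.08 ] turn -0.001
```

View pics/d.png

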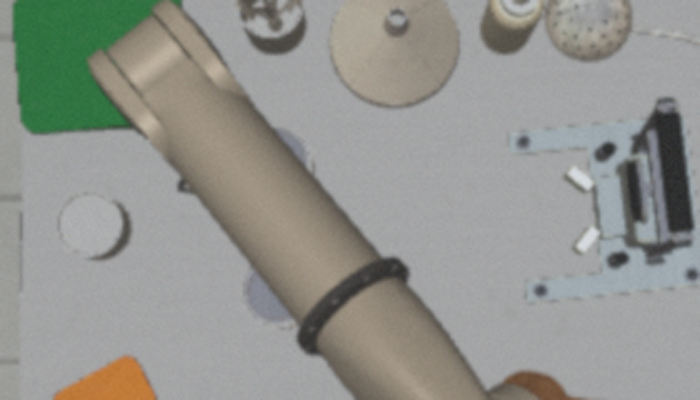

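Fingertips agree with the projection within about 2 px, and the arm hides the tin from above. I'll align with the press axis, then lower.

Call:
apply_moves(
  plan=[
    [0, 0, 0, -0.138],
    [0, 0, 0, -0.138],
    [0, 0, 0, 0],
  ],
)

```text
clock: 6.3
tcp_pos: [0.6533, 0.267, 0.0916]
tool_rot: [2.113, 2.324, 0.003]
ft_force: [0.1, -0.5, 1.1]
width: 0.0603
grasp_force: 0.0
```

Run:
```python
from h import *
s,M=tool();print(M.round(3), plan([.634,.266,.012],.098))
```

```text
[[-0.095  0.995  0.002]
 [ 0.995  0.095  0.001]
 [ 0.001  0.002 -1.   ]] shift [ 0.001 -0.019  0.08 ] turn -0.003
```

Call:
apply_moves(
  plan=[
    [0, -0.019, 0, 0],
    [0, 0, 0.02, 0],
    [0, 0, 0.02, 0],
    [0, 0, 0.02, 0],
    [0, 0, 0.018, 0],
    [0, 0, 0, 0],
    [-0.006, 0, 0, 0],
    [-0.006, 0, 0, 0],
    [-0.006, 0, 0, 0],
    [-0.005, 0, 0, 0],
  ],
)

```text
clock: 7.55
tcp_pos: [0.6365, 0.2418, 0.0129]
tool_rot: [2.112, 2.326, 0.003]
ft_force: [-0.2, 2.8, -0.4]
width: 0.0602
grasp_force: 1.2
```

Run:
```python
from h import *
s,M=tool();print(s["ft_force"].round(1), s["tcp_pos"].round(4),plan([.575,-.035,.012],.098))
p=vision.get_image("side");cv2.imwrite("pics/e.png",cv2.resize(p["color"][220:320,200:360],None,fx=4,fy=4,interpolation=cv2.INTER_CUBIC))
```

```text
[-0.2  2.8 -0.4] [0.6365 0.2418 0.0129] shift [-0.27  -0.088  0.   ] turn -0.002
```

View pics/e.png

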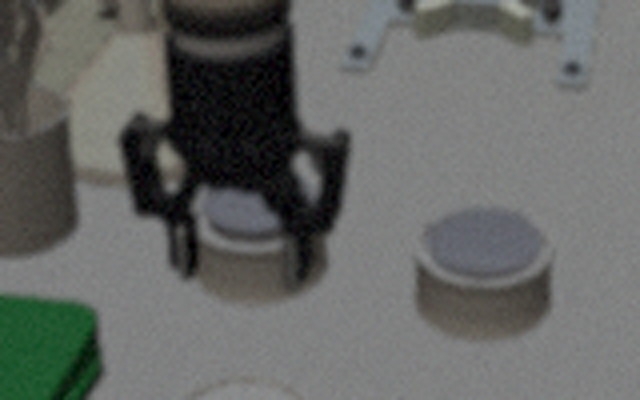

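The fingers straddle the tin near side at crop (185,270) and (300,275), with the gripper body clear above the lid. Now I'll push slowly.

Call:
apply_moves(
  plan=[
    [-0.008, 0, 0, 0],
    [-0.008, 0, 0, 0],
    [-0.008, 0, 0, 0],
    [-0.009, -0.002, 0, 0],
    [-0.01, -0.003, 0, 0],
    [-0.01, -0.003, 0, 0],
    [-0.01, -0.004, 0, 0],
    [-0.01, -0.004, 0, 0],
    [-0.01, -0.004, 0, 0],
    [-0.01, -0.004, 0, 0],
  ],
)

```text
clock: 8.85
tcp_pos: [0.6211, 0.1467, 0.0126]
tool_rot: [2.111, 2.327, 0.001]
ft_force: [1.0, 4.1, 4.3]
width: 0.0605
grasp_force: 2.5
```

Run:
```python
from h import *
s,M=tool();print(s["ft_force"].round(1), s["tcp_pos"].round(4),plan([.575,-.035,.012],.098))
p=vision.get_image("side");t=s["tcp_pos"]-.042*M[:,0]
for q in cut_out("tin",p)[:2]:
    m=q["region"].astype(np.uint8);x,y,w,h=cv2.boundingRect(m);print(q["confidence"],x,y,w,h)
e=[proj(p,[t[0]+.043*np.cos(a),t[1]+.043*np.sin(a),.02]) for a in np.linspace(0,6.28,40)];print("expected cols",min(u[0] for u in e),max(u[0] for u in e))
p=vision.get_image("top")
for q in cut_out("tin",p)[:2]:
    m=q["region"].astype(np.uint8);print(q["confidence"],cv2.boundingRect(m),proj(p,[t[0],t[1],.048]))
```

```text
[1.  4.1 4.3] [0.6211 0.1467 0.0126] shift [-0.176 -0.064  0.   ] turn -0.001
0.79 269 250 29 27
expected cols 265.75101838269006 296.8693997030332
0.69 (181, 166, 32, 28) [304.10327262 159.16729143]
```

Call:
apply_moves(
  plan=[
    [-0.01, -0.004, 0, 0],
    [-0.01, -0.004, 0, 0],
    [-0.01, -0.004, 0, 0],
    [-0.01, -0.004, 0, 0],
    [-0.01, -0.004, 0, 0],
    [-0.01, -0.004, 0, 0],
    [-0.01, -0.004, 0, 0],
    [-0.01, -0.004, 0, 0],
    [-0.01, -0.004, 0, 0],
    [-0.01, -0.004, 0, 0],
  ],
)

```text
clock: 10.3
tcp_pos: [0.5908, 0.0429, 0.0123]
tool_rot: [2.111, 2.327, 0.0]
ft_force: [-0.0, 2.1, -1.5]
width: 0.0599
grasp_force: 1.0
```

Call:
apply_moves(
  plan=[
    [-0.01, -0.004, 0, 0],
    [-0.01, -0.004, 0, 0],
    [-0.01, -0.004, 0, 0],
    [-0.01, -0.004, 0, 0],
    [-0.01, -0.003, 0, 0],
    [-0.01, -0.003, 0, 0],
    [-0.01, -0.002, 0, 0],
    [-0.006, 0, 0, 0],
  ],
)

```text
clock: 11.3
tcp_pos: [0.5742, -0.0353, 0.0123]
tool_rot: [-2.112, -2.326, 0.001]
ft_force: [-0.4, 0.9, -1.9]
width: 0.0603
grasp_force: 1.2
```

Run:
```python
from h import *
s,M=tool();print(s["ft_force"].round(1), s["tcp_pos"].round(4),plan([.579,-.075,.012],.098))
p=vision.get_image("side");t=s["tcp_pos"]-.042*M[:,0]
for q in cut_out("tin",p)[:2]:
    m=q["region"].astype(np.uint8);x,y,w,h=cv2.boundingRect(m);print(q["confidence"],x,x+w)
e=[proj(p,[t[0]+.043*np.cos(a),t[1]+.043*np.sin(a),.02])[0] for a in np.linspace(0,6.28,40)];print("expected cols",min(e),max(e))
p=vision.get_image("top");cv2.imwrite("pics/f.png",cv2.resize(p["color"][110:230,300:460],None,fx=4,fy=4,interpolation=cv2.INTER_CUBIC))
```

```text
[-0.4  0.9 -1.9] [ 0.5742 -0.0353  0.0123] shift [-0.04   0.001  0.   ] turn -0.002
0.76 304 324
expected cols 300.46899466902283 327.6345115073002
```

View pics/f.png

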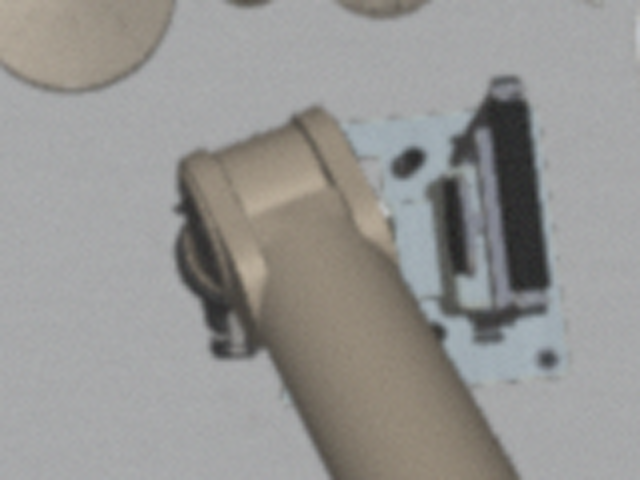

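The forearm hides the tin and jaws in the top view, and its right edge (crop ≈ 395,250) is close to the lever (≈ 435,250). I'll check its height from the side.

Run:
```python
from h import *
s,M=tool();print(s["q"].round(3))
p=vision.get_image("side");cv2.imwrite("pics/g.png",cv2.resize(p["color"][0:260,200:460],None,fx=2.3,fy=2.3,interpolation=cv2.INTER_CUBIC))
```

```text
[ 0.492  0.677 -0.667  1.682  0.495  0.958 -0.264]
```

View pics/g.png

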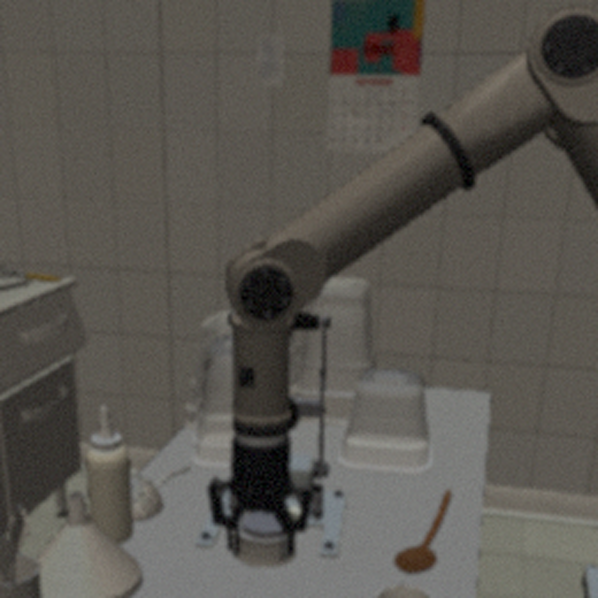

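The tin sits between the fingers, and the wrist and forearm are nearer the camera than the lever, with roughly 60 mm to the grip. I'll push in slowly and watch the force.

Call:
apply_moves(
  plan=[
    [-0.006, 0, 0, 0],
    [-0.006, 0, 0, 0],
    [-0.006, 0, 0, 0],
    [-0.006, 0, 0, 0],
    [-0.005, 0, 0, 0],
    [-0.004, 0, 0, 0],
    [0, 0, 0, 0],
  ],
)

```text
clock: 12.38
tcp_pos: [0.5779, -0.0682, 0.0124]
tool_rot: [2.111, 2.325, -0.001]
ft_force: [-0.6, 2.1, 1.7]
width: 0.0603
grasp_force: 1.1
```

Call:
apply_moves(
  plan=[
    [-0.003, 0, 0, 0],
    [-0.003, 0, 0, 0],
    [0, 0, 0, 0],
  ],
)

```text
clock: 12.75
tcp_pos: [0.5784, -0.0736, 0.0124]
tool_rot: [2.111, 2.326, -0.0]
ft_force: [0.3, 3.1, 2.4]
width: 0.0602
grasp_force: 1.6
```

Call:
apply_moves(
  plan=[
    [-0.002, 0, 0, 0],
    [0, 0, 0, 0],
  ],
)

```text
clock: 13.0
tcp_pos: [0.5784, -0.0746, 0.0124]
tool_rot: [-2.11, -2.327, -0.001]
ft_force: [0.2, 3.5, 2.6]
width: 0.0599
grasp_force: 2.3
```

Call:
apply_moves(
  plan=[
    [-0.002, 0, 0, 0],
    [0, 0, 0, 0],
  ],
)

```text
clock: 13.25
tcp_pos: [0.5785, -0.0747, 0.0124]
tool_rot: [-2.108, -2.326, -0.004]
ft_force: [-0.2, 7.3, 2.9]
width: 0.0607
grasp_force: 3.3
```

Call:
apply_moves(
  plan=[
    [-0.002, 0, 0, 0],
    [0, 0, 0, 0],
  ],
)

```text
clock: 13.5
tcp_pos: [0.5784, -0.0747, 0.0124]
tool_rot: [-2.106, -2.326, -0.006]
ft_force: [-0.7, 8.5, 3.2]
width: 0.0603
grasp_force: 4.2
```

Call:
apply_moves(
  plan=[
    [0.008, 0, 0, 0],
    [0.01, 0, 0, 0],
    [0.01, 0, 0, 0],
    [0, 0, 0, 0],
  ],
)

```text
clock: 14.0
tcp_pos: [0.5759, -0.0504, 0.0123]
tool_rot: [-2.109, -2.328, 0.0]
ft_force: [-0.5, -0.2, 0.0]
width: 0.0604
grasp_force: 0.0
```

Call:
apply_moves(
  plan=[
    [0, 0, 0, 0],
    [0, 0, 0, 0],
    [0, 0, 0, 0],
    [0, 0, 0, 0],
    [0, 0, 0, 0],
  ],
  gripper=-1,
)

```text
clock: 14.62
tcp_pos: [0.5761, -0.0514, 0.0123]
tool_rot: [-2.111, -2.326, 0.0]
ft_force: [-0.8, 0.5, -0.7]
width: 0.0004
grasp_force: 0.0
```

Run:
```python
from h import *
s,M=tool();print(s["ft_force"].round(1), s["tcp_pos"].round(4),s["width"],M.round(3),plan(np.r_[np.array([.583,-.117])-.058*np.array([.098,-.995]),.012],.098))
```

```text
[-0.8  0.5 -0.7] [ 0.5761 -0.0514  0.0123] 0.0003870724977446209 [[-0.097  0.995 -0.   ]
 [ 0.995  0.097 -0.   ]
 [-0.    -0.    -1.   ]] shift [-0.008  0.     0.   ] turn -0.001
```

Call:
apply_moves(
  plan=[
    [-0.004, 0, 0, 0],
    [-0.004, 0, 0, 0],
    [-0.003, 0, 0, 0],
    [0, 0, 0, 0],
  ],
)

```text
clock: 15.12
tcp_pos: [0.577, -0.0616, 0.0122]
tool_rot: [-2.11, -2.326, -0.001]
ft_force: [-0.4, 2.2, -1.0]
width: -0.0001
grasp_force: 0.9
```

Call:
apply_moves(
  plan=[
    [-0.002, 0, 0, 0],
    [-0.001, 0, 0, 0],
    [0, 0, 0, 0],
  ],
)

```text
clock: 15.5
tcp_pos: [0.5771, -0.0617, 0.0123]
tool_rot: [-2.106, -2.327, -0.005]
ft_force: [-0.9, 6.0, -0.2]
width: -0.0
grasp_force: 3.0
```

Call:
apply_moves(
  plan=[
    [-0.002, 0, 0, 0],
    [0, 0, 0, 0],
  ],
)

```text
clock: 15.75
tcp_pos: [0.5771, -0.0617, 0.0124]
tool_rot: [-2.103, -2.327, -0.007]
ft_force: [-1.3, 8.4, 0.6]
width: -0.0002
grasp_force: 4.1
```

Call:
apply_moves(
  plan=[
    [0.01, 0, 0, 0],
    [0.02, 0, 0, 0],
    [0.02, 0, 0, 0],
    [0.02, 0, -0.02, 0],
    [0, 0, -0.05, 0],
    [0, 0, -0.05, 0],
    [0, 0, -0.05, 0],
    [0, 0, -0.05, 0],
    [0, 0, -0.05, 0],
    [0, 0, -0.05, 0],
  ],
)

```text
clock: 17.0
tcp_pos: [0.5703, 0.0041, 0.3358]
tool_rot: [2.108, 2.327, 0.002]
ft_force: [0.9, 0.4, 0.2]
width: -0.0002
grasp_force: 0.0
```

Call:
apply_moves(
  plan=[
    [0, 0, -0.03, -0.157],
    [0, 0, 0, -0.157],
    [0, 0, 0, -0.157],
    [0, 0, 0, -0.157],
    [0, 0, 0, -0.157],
    [0, 0, 0, -0.157],
    [0, 0, 0, -0.157],
    [0, 0, 0, -0.157],
    [0, 0, 0, -0.157],
    [0, 0, 0, -0.157],
  ],
  gripper=0.3,
)

```text
clock: 18.25
tcp_pos: [0.5704, 0.004, 0.364]
tool_rot: [-0.162, 3.136, -0.001]
ft_force: [-1.2, 0.3, 0.2]
width: 0.0555
grasp_force: 0.0
```

Run:
```python
from h import *
s,M=tool();print(s["tcp_pos"].round(4),s["q"].round(2),M.round(3),plan([.5905,-.188,.36],-1.472))
p=vision.get_image("side");a=cv2.resize(p["color"][80:260,260:380],None,fx=3.2,fy=3.2,interpolation=cv2.INTER_CUBIC)
p=vision.get_image("top");b=cv2.resize(p["color"][110:230,330:450],None,fx=3.2,fy=4.8,interpolation=cv2.INTER_CUBIC)
cv2.imwrite("pics/i.png",np.hstack([a,b]))
```

```text
[0.5704 0.004  0.364 ] [ 0.6   0.52 -1.13  1.14  0.48  1.74  1.29] [[-0.995 -0.103  0.002]
 [-0.103  0.995 -0.   ]
 [-0.002 -0.    -1.   ]] shift [-0.    -0.193  0.004] turn 0.004
```

View pics/i.png

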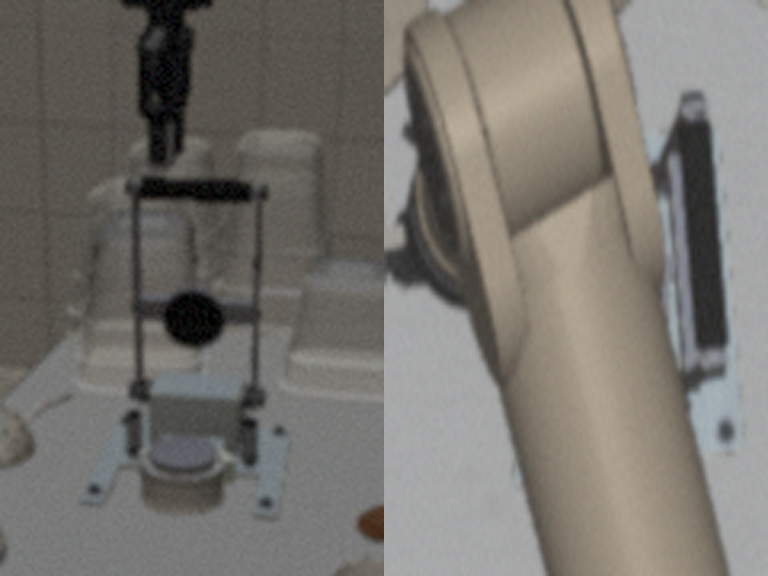

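The side half shows the tin in the V between the jaws (about 185,460) and the lever free with the fingers above it. Next I move over the grip.

Call:
apply_moves(
  plan=[
    [0, -0.024, 0, 0],
    [0, -0.024, 0, 0],
    [0, -0.024, 0, 0],
    [0, -0.024, 0, 0],
    [0, -0.024, 0, 0],
    [0, -0.024, 0, 0],
    [0, -0.024, 0, 0],
    [0, -0.025, 0, 0],
    [0, 0, 0, 0],
  ],
)

```text
clock: 19.48
tcp_pos: [0.5894, -0.1915, 0.3626]
tool_rot: [-0.141, 3.138, -0.001]
ft_force: [0.0, 0.8, 0.1]
width: 0.0555
grasp_force: 0.0
```

Run:
```python
from h import *
s,M=tool();print(s["tcp_pos"].round(4),s["q"].round(2),M.round(3),plan([.5905,-.188,.281],-1.472))
p=vision.get_image("side")
for q in cut_out("lever_grip",p)[:1]+cut_out("tin",p)[:1]:print(q["position"],q["confidence"])
c=.583-.117j
print("exp grip",proj(p,[.5905,-.188,.3]),"tin",proj(p,[.583,-.117,.03]))
cv2.imwrite("pics/j.png",cv2.resize(p["color"][60:200,260:400],None,fx=4,fy=4,interpolation=cv2.INTER_CUBIC))
```

```text
[ 0.5894 -0.1915  0.3626] [ 0.8   0.63 -1.08  0.97  0.56  1.8   1.61] [[-0.996 -0.09   0.   ]
 [-0.09   0.996 -0.001]
 [-0.    -0.001 -1.   ]] shift [-0.001  0.003  0.082] turn -0.009
[315.9, 176.5] 0.75
[318.0, 230.1] 0.95
exp grip [319.76328075 138.8357942 ] tin [315.7136826  225.78838426]
```

View pics/j.png

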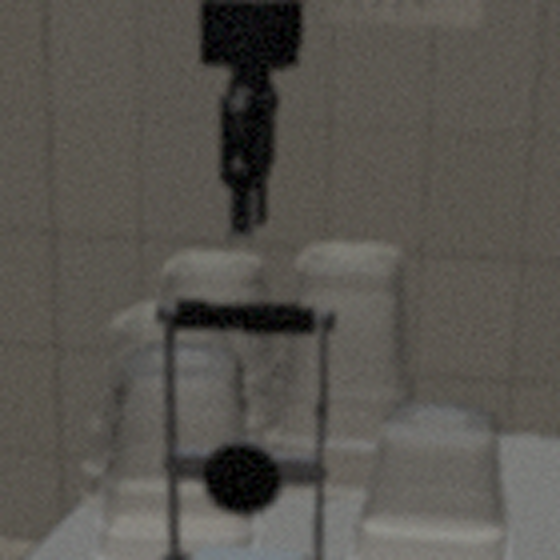

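The fingers (crop 245,220) are centred above the grip bar (248,316). I'll descend and pinch it.

Call:
apply_moves(
  plan=[
    [0, 0.003, 0.01, 0],
    [0, 0, 0.015, 0],
    [0, 0, 0.015, 0],
    [0, 0, 0.015, 0],
    [0, 0, 0.015, 0],
    [0, 0, 0.01, 0],
    [0, 0, 0, 0],
  ],
)

```text
clock: 20.5
tcp_pos: [0.5887, -0.1869, 0.2813]
tool_rot: [0.151, -3.136, -0.0]
ft_force: [0.4, -0.2, 0.4]
width: 0.0556
grasp_force: 0.0
```

Call:
apply_moves(
  plan=[
    [0, 0, 0, 0],
    [0, 0, 0, 0],
    [0, 0, 0, 0],
    [0, 0, 0, 0],
    [0, 0, 0, 0],
  ],
  gripper=-1,
  newtons=30,
)

```text
clock: 21.12
tcp_pos: [0.5896, -0.1869, 0.2831]
tool_rot: [-0.151, 3.136, -0.001]
ft_force: [0.9, -0.6, 4.6]
width: 0.0227
grasp_force: 29.8
```

Run:
```python
from h import *
s,M=tool();g=s["tcp_pos"]-.019*M[:,2];print(s["tcp_pos"].round(4),s["q"].round(2),s["width"],s["ft_force"].round(1))
ex=np.array([.098,-.995]);print("grip in press",(g[:2]-[.583,-.1165])@ex,g[2],M.round(3))
# arc in (px,z): angle t from 0..1.45, start lean 7deg
f=lambda t:np.array([.1-.23*np.sin(np.radians(7)+t),.072+.23*np.cos(np.radians(7)+t)])
P=[f(t) for t in np.linspace(0,1.45,21)]
print(np.round([(-(b[0]-a[0]),-(b[1]-a[1])) for a,b in zip(P,P[1:])],4).tolist())
```

```text
[ 0.5896 -0.1869  0.2831] [ 0.86  0.64 -1.09  1.18  0.56  1.62  1.57] 0.022712898151927657 [ 0.9 -0.6  4.6]
grip in press 0.07066293126259475 0.30213980222156384 [[-0.995 -0.096  0.002]
 [-0.096  0.995 -0.001]
 [-0.002 -0.001 -1.   ]]
[[0.0165, 0.0026], [0.0162, 0.0038], [0.0159, 0.005], [0.0155, 0.0061], [0.015, 0.0072], [0.0145, 0.0083], [0.0138, 0.0093], [0.0131, 0.0103], [0.0123, 0.0112], [0.0115, 0.0121], [0.0106, 0.0129], [0.0096, 0.0136], [0.0086, 0.0143], [0.0075, 0.0149], [0.0065, 0.0154], [0.0053, 0.0158], [0.0042, 0.0161], [0.003, 0.0164], [0.0018, 0.0166], [0.0006, 0.0167]]
```

Call:
apply_moves(
  plan=[
    [0, 0, 0, 0],
    [0, 0, 0, 0],
    [0, 0, 0.004, 0],
    [0, 0, 0, 0],
  ],
  gripper=0.0,
)

```text
clock: 21.62
tcp_pos: [0.5888, -0.1867, 0.2775]
tool_rot: [0.151, -3.137, -0.0]
ft_force: [-0.8, -0.2, -0.3]
width: 0.0426
grasp_force: 0.0
```

Call:
apply_moves(
  plan=[
    [0, 0, 0, 0],
    [0, 0, 0, 0],
    [0, 0, 0, 0],
    [0, 0, 0, 0],
  ],
  gripper=-1,
  newtons=40,
)

```text
clock: 22.12
tcp_pos: [0.5891, -0.187, 0.2783]
tool_rot: [0.151, -3.138, 0.001]
ft_force: [-0.1, -0.2, -0.6]
width: 0.0232
grasp_force: 39.1
```

Call:
apply_moves(
  plan=[
    [0, 0.0165, 0.0026, 0],
    [0, 0.0162, 0.0038, 0],
    [0, 0.0159, 0.005, 0],
    [0, 0.0155, 0.0061, 0],
    [0, 0.015, 0.0072, 0],
    [0, 0.0145, 0.0083, 0],
    [0, 0.0138, 0.0093, 0],
    [0, 0.0131, 0.0103, 0],
  ],
)

```text
clock: 23.12
tcp_pos: [0.5772, -0.0664, 0.2247]
tool_rot: [0.151, -3.137, 0.002]
ft_force: [-0.0, -4.4, 2.2]
width: 0.0233
grasp_force: 42.3
```

Call:
apply_moves(
  plan=[
    [0, 0.0123, 0.0112, 0],
    [0, 0.0115, 0.0121, 0],
    [0, 0.0106, 0.0129, 0],
    [0, 0.0096, 0.0136, 0],
    [0, 0.0086, 0.0143, 0],
    [0, 0.0075, 0.0149, 0],
    [0, 0.0065, 0.0154, 0],
  ],
)

```text
clock: 24.0
tcp_pos: [0.5708, -0.0006, 0.1301]
tool_rot: [0.15, -3.137, 0.001]
ft_force: [-0.6, -6.9, 1.6]
width: 0.0226
grasp_force: 43.3
```

```bash
cat > st.py <<'E'
from h import *
s,M=tool();g=s["tcp_pos"]-.019*M[:,2];px=(g[:2]-[.583,-.1165])@np.array([.098,-.995])
print("grip press",px.round(4),g[2].round(4),"r",np.hypot(px-.1,g[2]-.072).round(4),"ang",(np.arctan2(.1-px,g[2]-.072)-np.radians(7)).round(3),s["q"].round(2),s["ft_force"].round(1),s["width"].round(4),"to bottom y,z",np.round([px+.13,g[2]-.072],4))
E
python3 st.py
```

```text
Traceback (most recent call last):
  File "st.py", line 3, in <module>
    print("grip press",px.round(4),g[2].round(4),"r",np.hypot(px-.1,g[2]-.072).round(4),"ang",(np.arctan2(.1-px,g[2]-.072)-np.radians(7)).round(3),s["q"].round(2),s["ft_force"].round(1),s["width"].round(4),"to bottom y,z",np.round([px+.13,g[2]-.072],4))
                                                                                                                                                                                          ^^^^^^^^^^^^^^^^
AttributeError: 'float' object has no attribute 'round'
```

Call:
apply_moves(
  plan=[
    [0, 0.0053, 0.0158, 0],
    [0, 0.0042, 0.0161, 0],
    [0, 0.0015, 0.008, 0],
    [0, 0.0015, 0.0084, 0],
    [0, 0.001, 0.0083, 0],
    [0, 0, 0, 0],
  ],
)

```text
clock: 24.75
tcp_pos: [0.5695, 0.0128, 0.0741]
tool_rot: [0.15, -3.137, 0.0]
ft_force: [-1.6, -5.7, 4.2]
width: 0.0229
grasp_force: 45.7
```

```bash
sed -i 's/s\["width"\].round(4)/s["width"]/' st.py; python3 st.py
```

```text
grip press -0.1299 0.0931 r 0.2309 ang 1.357 [ 0.61  0.72 -1.01  1.64  0.65  1.16  1.1 ] [-1.6 -5.7  4.2] 0.02287420333272573 to bottom y,z [0.0001 0.0211]
```

Call:
apply_moves(
  plan=[
    [0, 0, 0.005, 0],
    [0, 0, 0.005, 0],
    [0, 0, 0.005, 0],
    [0, 0, 0.003, 0],
    [0, 0, 0, 0],
  ],
)

```text
clock: 25.38
tcp_pos: [0.5694, 0.0142, 0.0574]
tool_rot: [0.152, -3.137, -0.002]
ft_force: [-3.6, -4.2, 8.1]
width: 0.0229
grasp_force: 46.8
```

Call:
apply_moves(
  plan=[
    [0, 0, 0.002, 0],
    [0, 0, 0.002, 0],
    [0, 0, 0, 0],
  ],
)

```text
clock: 25.75
tcp_pos: [0.5694, 0.0144, 0.0536]
tool_rot: [0.152, -3.137, -0.003]
ft_force: [-5.3, -4.4, 8.1]
width: 0.0229
grasp_force: 47.1
```

Call:
apply_moves(
  plan=[
    [0, 0, 0.002, 0],
    [0, 0, 0.002, 0],
    [0, 0, 0, 0],
  ],
)

```text
clock: 26.12
tcp_pos: [0.5694, 0.0145, 0.0498]
tool_rot: [0.152, -3.137, -0.002]
ft_force: [-4.5, -3.8, 9.3]
width: 0.0227
grasp_force: 47.2
```

```bash
python3 st.py
```

```text
grip press -0.1316 0.0688 r 0.2316 ang 1.463 [ 0.6   0.74 -0.99  1.66  0.68  1.12  1.08] [-4.5 -3.8  9.3] 0.022720060757560206 to bottom y,z [-0.0016 -0.0032]
```

Call:
apply_moves(
  plan=[
    [0, 0, 0.002, 0],
    [0, 0, 0.002, 0],
    [0, 0, 0, 0],
  ],
)

```text
clock: 26.5
tcp_pos: [0.5694, 0.0145, 0.0456]
tool_rot: [0.152, -3.137, -0.003]
ft_force: [-2.6, -3.3, 8.0]
width: 0.023
grasp_force: 47.6
```

Call:
apply_moves(
  plan=[
    [0, 0, 0.002, 0],
    [0, 0, 0.002, 0],
    [0, 0, 0, 0],
  ],
)

```text
clock: 26.88
tcp_pos: [0.5694, 0.0145, 0.0436]
tool_rot: [0.152, -3.138, -0.0]
ft_force: [-8.7, -4.9, 18.7]
width: 0.023
grasp_force: 48.3
```

```bash
python3 st.py
```

```text
grip press -0.1317 0.0626 r 0.2318 ang 1.489 [ 0.59  0.75 -0.99  1.67  0.69  1.11  1.07] [-8.7 -4.9 18.7] 0.02297605215469988 to bottom y,z [-0.0017 -0.0094]
```

Call:
apply_moves(
  plan=[
    [0, 0, 0.002, 0],
    [0, 0, 0.002, 0],
    [0, 0, 0, 0],
  ],
)

```text
clock: 27.25
tcp_pos: [0.5695, 0.0145, 0.0427]
tool_rot: [-0.151, 3.138, -0.002]
ft_force: [-14.9, -7.5, 36.2]
width: 0.0229
grasp_force: 50.1
```

```bash
python3 st.py
python3 - <<'E'
from h import *
p=vision.get_image("side")
h=np.array([.583,-.1165]);ex=np.array([.098,-.995]);ey=-np.array([-.995,-.098])
for px,py,z in((-.13,.056,.072),(-.13,-.056,.072),(-.13,.056,.082),(-.13,-.056,.082)): print(px,py,z,((proj(p,np.r_[h+px*ex+py*ey,z])-[250,170])*5).round())
cv2.imwrite("pics/k.png",cv2.resize(p["color"][170:270,250:390],None,fx=5,fy=5,interpolation=cv2.INTER_CUBIC))
E
```

```text
grip press -0.1317 0.0617 r 0.232 ang 1.493 [ 0.59  0.75 -0.98  1.67  0.69  1.11  1.07] [-14.9  -7.5  36.2] 0.022860070517485835 to bottom y,z [-0.0017 -0.0103]
-0.13 0.056 0.072 [201. 303.]
-0.13 -0.056 0.072 [392. 318.]
-0.13 0.056 0.082 [201. 288.]
-0.13 -0.056 0.082 [392. 302.]
```

View pics/k.png

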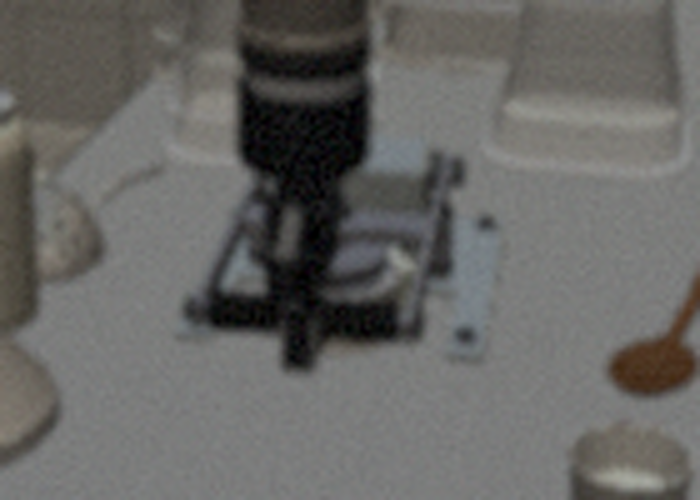

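The bar ends sit at crop (200,310) and (410,325), matching the predicted 72 mm stop height, and the force rises steeply, so the lever is at its stop. Now I'll reverse the arc.

Call:
apply_moves(
  plan=[
    [0, 0, -0.004, 0],
    [0, -0.0006, -0.008, 0],
    [0, -0.001, -0.012, 0],
    [0, -0.0018, -0.0166, 0],
    [0, -0.003, -0.0164, 0],
    [0, -0.0042, -0.0161, 0],
    [0, -0.0053, -0.0158, 0],
    [0, -0.0065, -0.0154, 0],
  ],
)

```text
clock: 28.3
tcp_pos: [0.5714, -0.0055, 0.143]
tool_rot: [-0.156, 3.138, 0.009]
ft_force: [-2.5, 5.8, 2.4]
width: 0.0227
grasp_force: 42.6
```

```bash
python3 st.py
```

```text
grip press -0.1115 0.162 r 0.2298 ang 1.046 [ 0.67  0.65 -1.07  1.56  0.58  1.28  1.19] [-2.5  5.8  2.4] 0.022746463223650662 to bottom y,z [0.0185 0.09  ]
```

Call:
apply_moves(
  plan=[
    [0, -0.0075, -0.0149, 0],
    [0, -0.0086, -0.0143, 0],
    [0, -0.0096, -0.0136, 0],
    [0, -0.0106, -0.0129, 0],
    [0, -0.0115, -0.0121, 0],
    [0, -0.0123, -0.0112, 0],
    [0, -0.0131, -0.0103, 0],
    [0, -0.0138, -0.0093, 0],
  ],
)

```text
clock: 29.3
tcp_pos: [0.58, -0.0895, 0.2443]
tool_rot: [-0.161, 3.135, 0.012]
ft_force: [-5.3, 6.4, 9.8]
width: 0.0229
grasp_force: 41.9
```

Call:
apply_moves(
  plan=[
    [0, -0.0145, -0.0083, 0],
    [0, -0.015, -0.0072, 0],
    [0, -0.0155, -0.0061, 0],
    [0, -0.0159, -0.005, 0],
    [0, -0.01, -0.003, 0],
    [0, 0, 0, 0],
  ],
)

```text
clock: 30.05
tcp_pos: [0.5879, -0.1682, 0.2722]
tool_rot: [-0.147, 3.134, -0.003]
ft_force: [-1.9, 0.9, 6.7]
width: 0.0225
grasp_force: 46.0
```

```bash
python3 st.py
```

```text
grip press 0.0519 0.2912 r 0.2244 ang 0.094 [ 0.86  0.63 -1.09  1.23  0.56  1.58  1.53] [-1.9  0.9  6.7] 0.02254568089013849 to bottom y,z [0.1819 0.2192]
```

Call:
apply_moves(
  plan=[
    [0, -0.008, -0.002, 0],
    [0, -0.007, -0.001, 0],
    [0, -0.003, -0.001, 0],
    [0, 0, 0, 0],
  ],
)

```text
clock: 30.55
tcp_pos: [0.5895, -0.1853, 0.2743]
tool_rot: [-0.149, 3.136, -0.001]
ft_force: [0.7, -0.1, 5.7]
width: 0.0225
grasp_force: 46.7
```

```bash
python3 st.py
```

```text
grip press 0.069 0.2933 r 0.2234 ang 0.017 [ 0.87  0.65 -1.09  1.2   0.56  1.6   1.56] [ 0.7 -0.1  5.7] 0.022485038588286953 to bottom y,z [0.199  0.2213]
```

Call:
apply_moves(
  plan=[
    [0, 0, 0, 0],
    [0, 0, 0, 0],
    [0, 0, 0, 0],
    [0, 0, -0.01, 0],
    [0, 0, -0.02, 0],
    [0, 0, -0.03, 0],
    [0, 0, -0.03, 0],
    [0, 0, 0, 0],
  ],
  gripper=0.3,
)

```text
clock: 31.55
tcp_pos: [0.5901, -0.1836, 0.3665]
tool_rot: [-0.151, 3.132, -0.0]
ft_force: [0.8, 0.6, 0.6]
width: 0.0555
grasp_force: 0.0
```

Call:
apply_moves(
  plan=[
    [0, 0.03, 0, 0],
    [0, 0.04, 0, 0],
    [0, 0.04, 0, 0],
    [0, 0.04, 0, 0],
    [0, 0.04, 0, 0],
    [0, 0.04, 0, 0],
    [0, 0.04, 0, 0],
    [0, 0.03, 0, 0],
    [0, 0, 0, 0],
  ],
)

```text
clock: 32.67
tcp_pos: [0.5585, 0.1175, 0.3628]
tool_rot: [0.162, -3.136, -0.001]
ft_force: [0.9, -0.1, -0.3]
width: 0.0551
grasp_force: 0.0
```

Run:
```python
from h import *
p=vision.get_image("side");s=bot.observe();print(s["tcp_pos"].round(3),s["ft_force"].round(1))
a=cv2.resize(p["color"][130:310,250:400],None,fx=3.2,fy=3.2,interpolation=cv2.INTER_CUBIC)
p2=vision.get_image("top");b=cv2.resize(p2["color"][130:220,350:450],None,fx=3,fy=6.4,interpolation=cv2.INTER_CUBIC)
b=cv2.resize(p2["color"][130:220,350:450],None,fx=3.1,fy=3.1,interpolation=cv2.INTER_CUBIC);b=cv2.copyMakeBorder(b,0,a.shape[0]-b.shape[0],0,0,cv2.BORDER_CONSTANT)
cv2.imwrite("pics/l.png",np.hstack([a,b]))
for n in("tin","tin_closed","ramekin","tall_tin"): print(n,[(q["confidence"],np.round(q["position"])) for q in boxes_of(n,p)[:2]])
for q in cut_out("tin",p2)[:2]: print(q["confidence"],q["position"],proj(p2,[.583,-.1165,.044]))
```

```text
[0.56  0.115 0.363] [ 0.1 -0.9  0. ]
tin [(0.61, array([319., 231.]))]
tin_closed [(0.75, array([321., 288.])), (0.62, array([321., 175.]))]
ramekin [(0.84, array([377., 266.]))]
tall_tin [(0.59, array([262., 335.]))]
0.87 [383.3, 172.6] [382.40532858 173.84983449]
```

View pics/l.png

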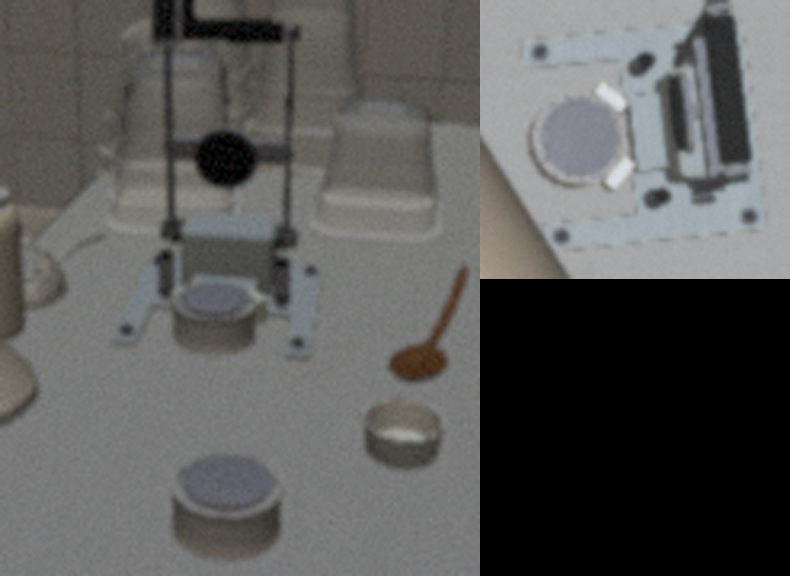

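The lid now sits flush like the closed tin's. The top view shows the tin touching both white jaws, the lever is upright and the other items have not moved.

```bash
python3 -c "
from rig import bot
print(bot.sign_off())"
```

```text
the job is handed in; nothing more can be done
None
```

I slid the proud-lidded tin into the press against both jaws, took the lever down to its stop to seat the lid and brought it back up to rest, then handed the job in at about 33 s. In the last pictures the lid looks flush and the other two tins and the ramekin are in place; no verdict came back.

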